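# Dispense from the blue-capped push dispenser

## Robot

A 6-joint arm with a two-finger parallel gripper is mounted at the origin on the work surface. World frame = base frame: x ahead of the robot, y to its left, z up, the work surface at z = 0. Lengths are in m, angles in rad, forces in N, time in s.
With the tool pointing down it reaches from about 0.275 to 0.825 m from the base axis. Payload 4.9 kg.
Tool frame: the origin (TCP) lies between the finger pads, 19 mm behind the fingertips; this is the grasp point; z points along the fingers, y is the line along which they close (so a half turn about z gives the same grasp; the last joint's range is limited). The gripper opens to 85 mm and grips with 20 to 120 N. Pads are 22 mm wide; open, the fingers measure 114 mm over their backs; the gripper's body (76 mm by 85 mm) begins 54 mm behind the grasp point. The pads swing forward as they close: fully open they stand 13 mm farther back than shut.
Start: joints at [1.059, 0.326, -0.193, 1.052, 0, 1.437], TCP at [0.203, 0.511, 0.25] pointing down, gripper open.
Joint ranges: [-2.65, 2.65], [-0.97, 1.79], [-1.3, 1.35], [-1.93, 2.1], [-1.47, 1.37], [-3.14, 3.14]. Speed limits (rad/s): [2.57, 2.57, 3.14, 3.14, 3.14, 3.14].

## Interface

Orientations are given as a unit quaternion [w, x, y, z].
In Python, from workcell import manip, vision, order gives the robot as it stands.
- The arm moves only by the tool send_rows, never from a script. Its argument "moves" is a list that holds one entry, the list of rows, each a list of 7 numbers: the turn, a rotation vector about the tool's x, y, z each as a share of 0.1 rad, from -1 to 1, then the shift along the tool's x, y, z each as a share of 0.5 m, from -1 to 1, then the closure, from -1 (fully open) to 1 (shut). A call has 1 to 5 rows; each row shifts and turns the commanded pose from where the row before left it, along the tool's axes as they then stand; what a row does not reach is not made up. A row lasts 1/12 s, in which the tool goes at most 41.7 mm and 7.16 degrees, less where a joint would pass 70% of its speed; a pose out of reach is approached as far as the arm can. A call with a number of a shift or a turn outside -1 to 1 is refused whole. A call with a gripper value outside its range is refused whole. The fingers move at their own pace and stop on an object; "grip_force" is the grip in N (left out, the last holds). Time passes only in rows, so rows that do not move let the fingers close. It gives the time, the measured TCP pose, the force, the opening and the grip force at its end, in the units of the state.
- manip.state(): the state, without advancing time (a new reading comes with each control period).
- vision.camera(name): name is "scene" or "top" or "wrist"; returns a dict with "pixels" (480x640x3 uint8, red, green, blue), "vfov" (degrees; the focal length in pixels is half the picture's height over the tangent of half this angle, whatever the lens; pixels are square), "cx", "cy" (the principal point, pixels), "rvec" (rotation vector, rad) and "tvec" (3), from world to camera coordinates, as OpenCV has them; the wrist camera has in their place "T_tool_cam" (4x4, takes a point from camera to tool coordinates, whose origin is the TCP and whose axes are the flange's). Camera axes: x right, y down, z forward; pixel columns grow to the right and rows downward; lengths in m; the calibration is good to about 2 mm. A picture is of the moment at which its call begins: read the wrist's pose just before it. There is no depth.
- order.job_done(): hands the job in; it is judged then, once.
The state is a dict: "time": time; "q": joint angles; "qvel": joint speeds; "effort": joint torques, N m; "tcp_pos": TCP position; "orientation": TCP orientation; "force": force on the tool from outside, world axes, zero at the start; "ft_torque": the same for the moment, N m; "gripper_width": finger opening in m; "grasp_force": force on a finger pad.
Only numpy, scipy, OpenCV 4.12 (cv2) and the standard library are available. Lean on these libraries where they do the work, as an engineer would, in place of code of your own. Each camera call takes 0.05 s, during which the arm holds its last target. There are 200 camera calls.

## Task

Dispense a helping from the push dispenser with the blue cap: with the fingertips press its cap gently all the way down and keep it down for a good two seconds, then let it spring fully back up and withdraw your hand about a hand's width clear of it. The dispenser must stay standing where it is and must not be lifted, and the dispenser with the orange cap, the vial, the tin and the ice roller must not be touched.

Things in the scene. Friction and masses are not known exactly. Their poses are not given: they have to be found in the camera images.
- blue_dispenser: The push dispenser: white hard-plastic body 72 mm across and 84 mm high, round push cap in blue on top, cap top 118 mm above the ledge; about 0.3 kg, stands loose on the ledge. Origin: centre of its underside on the ledge, z up; its dark outlet slot faces -x of its own frame. This is the one to press.
- blue_cap_top (a point): Centre of the flat top face of the blue push cap (disc 50 mm in diameter, 14 mm thick); it moves down with the cap, 118 mm above the ledge when the cap is up and 106 mm when it is fully down.
- blue_cap (a joint): How far the blue cap is pressed straight down, in m: 0 is fully up, 0.012 is against the hard stop. A spring resists with about 1.5 N at the start of the stroke and 6 N at its end, and brings the cap back up by itself. Counts as all the way down from 0.009.
- orange_dispenser: The other push dispenser: white hard-plastic body 72 mm across and 84 mm high, round push cap in orange on top, cap top 118 mm above the ledge; about 0.3 kg, stands loose on the ledge. Origin: centre of its underside on the ledge, z up; its dark outlet slot faces -x of its own frame. Same shape and size; not to be touched.
- vial: Frosted glass vial, 42 mm in diameter, with a black cap 32 mm in diameter, 96 mm high over all, standing loose. Origin: centre of its underside. Not to be touched.
- tin: Silver aluminium bandage tin with a red cross on its lid, 67 x 94 x 32 mm (x, y, z), loose. Origin: centre of its underside. Not to be touched.
- roller: Pink silicone ice roller lying down: a drum 44 mm in diameter and 56 mm wide at +x, a pink handle towards -x, 133 mm long over all, 70 mm wide at the fork, 44 mm high, loose. Origin: on the ledge under the middle of its length. Not to be touched.
Mind the look-alikes: they are no part of the job. Leave any purple or red look-alike of the blue_dispenser alone.

How it is judged:
On the way, in this order (a step that is already met when the one before it is completed fails the run):
1. the fingers keep the blue cap pressed at least 9 mm down for 1.6 s on end (value of joint blue_cap above 0.009 m and contact force between the fingers and blue_dispenser above 1 N), for 1.6 s.
2. the blue cap is let back up (less than 1.5 mm down) and no longer touched (value of joint blue_cap below 0.0015 m and contact force between the fingers and blue_dispenser below 0.1 N), for 0.2 s.
At the end, for the whole second after the job is handed in: The blue cap is back up (within 1.5 mm), the TCP is more than 80 mm from the cap's top, the blue dispenser stands upright within 15 mm of where it began, and the orange-capped dispenser, vial, tin and ice roller are upright, at rest and within 8 mm of where they began (value of joint blue_cap below 0.0015 m and distance between the grasp point and blue_cap_top above 0.08 m and distance of blue_dispenser from where it was at the start of the episode below 0.015 m and distance of each of orange_dispenser, vial, tin, roller from where it was at the start of the episode below 0.008 m and angle between each of blue_dispenser, orange_dispenser, vial, tin, roller's own z axis and vertical below 0.1 rad and linear speed of each of blue_dispenser, orange_dispenser, vial, tin, roller below 0.02 m/s); the robot touches nothing.
It fails at once if the blue dispenser is pressed with more than 25 N (contact force between any of the fingers, the arm and blue_dispenser above 25 N).
It fails at once if the blue dispenser is lifted more than 6 mm off the ledge (height (world z) of blue_dispenser above 0.006 m).
It fails at once if the blue dispenser is tilted more than 0.15 rad or shifted more than 15 mm (angle between blue_dispenser's own z axis and vertical above 0.15 rad or distance of blue_dispenser from where it was at the start of the episode above 0.015 m).
It fails at once if the robot touches the orange-capped dispenser, vial, tin or ice roller (contact force between any of the fingers, the arm and orange_dispenser above 0.3 N or contact force between any of the fingers, the arm and vial above 0.3 N or contact force between any of the fingers, the arm and tin above 0.3 N or contact force between any of the fingers, the arm and roller above 0.3 N).
It fails at once if the orange-capped dispenser, vial, tin or ice roller is shifted more than 8 mm (distance of any of orange_dispenser, vial, tin, roller from where it was at the start of the episode above 0.008 m).
It also fails if it takes over 32 s, if anything falls off the work surface, if the arm or the gripper's body presses on something with over 40 N, if the wrist force passes 120 N, or if a joint passes its speed limit or range.

## Working session

There is one attempt and no reset: what is moved stays moved. The work goes in short steps, Python scripts to look and compute and a tool call to move; the robot and the scene stay as the last step left them, time stands still between calls to the robot, and variables do not carry over. Pictures are saved under pics/ and viewed, at most 10 in all, crops included, and the job is handed in when it is done.

Besides the shell and the picture viewer there is one more tool, called after ">>>" by a JSON object that holds its "fn" and its "kwargs". send_rows: Moves the arm, as the interface text tells. Its arguments: {"type":"object","properties":{"moves":{"type":"array"},"grip_force":{"type":"number"}},"required":["moves"]}

```bash
mkdir -p pics; cat > h.py <<'E'
import numpy as np,cv2
from workcell import manip,vision,order
def K(c):
    f=c["pixels"].shape[0]/2/np.tan(np.radians(c["vfov"])/2)
    return np.array([[f,0,c["cx"]],[0,f,c["cy"]],[0,0,1.]])
def P(c): 
    return K(c)@np.c_[cv2.Rodrigues(np.array(c["rvec"],float))[0],np.array(c["tvec"],float)]
def tri(c1,p1,c2,p2):
    X=cv2.triangulatePoints(P(c1),P(c2),np.array(p1,float).reshape(2,1),np.array(p2,float).reshape(2,1))[:,0]
    return X[:3]/X[3]
def proj(c,X):
    x=P(c)@np.append(X,1); return x[:2]/x[2]
def save(n,im): cv2.imwrite("pics/"+n,cv2.cvtColor(im,cv2.COLOR_RGB2BGR))
E
python3 - <<'E'
from h import *
import pickle
s=manip.state(); print(s)
C={n:vision.camera(n) for n in("scene","top")}
pickle.dump(C,open("c.pkl","wb"))
for n in C: save(n+".png",C[n]["pixels"]); print(n,{k:v for k,v in C[n].items() if k!="pixels"})
E
```

```text
{'time': 0.0, 'q': array([ 1.05881431e+00,  3.26950397e-01, -1.93613507e-01,  1.05200166e+00,
        8.72191744e-06,  1.43660498e+00]), 'qvel': array([ 0.00047101,  0.00096545,  0.00110665,  0.00038621, -0.00086149,
        0.00028021]), 'effort': array([-4.26182178e-04, -4.43404377e+01,  2.62440526e+01,  1.54126296e-02,
       -1.46312914e-04,  1.54768179e-05]), 'tcp_pos': array([0.20258007, 0.51072395, 0.24918702]), 'orientation': array([-2.84997305e-04,  1.87773925e-01,  9.82211877e-01, -8.37463687e-04]), 'force': array([-0.46162721,  0.1267122 ,  0.60714352]), 'ft_torque': array([-0.01631408,  0.00850849, -0.0288079 ]), 'grasp_force': 0.0, 'gripper_width': 0.08514764063937352}
scene {'vfov': 44.49211152848296, 'cx': 329.85977763534055, 'cy': 232.81716400020503, 'rvec': array([ 2.13668537,  0.77798068, -0.36238694]), 'tvec': array([-0.43996657, -0.16596083,  1.3120357 ])}
top {'vfov': 57.07102834629797, 'cx': 315.22913662768343, 'cy': 233.80283746831918, 'rvec': array([ 2.18194261, -2.14523069,  0.10790175]), 'tvec': array([-0.02074905,  0.58884422,  0.69097143])}
```

View pics/scene.png

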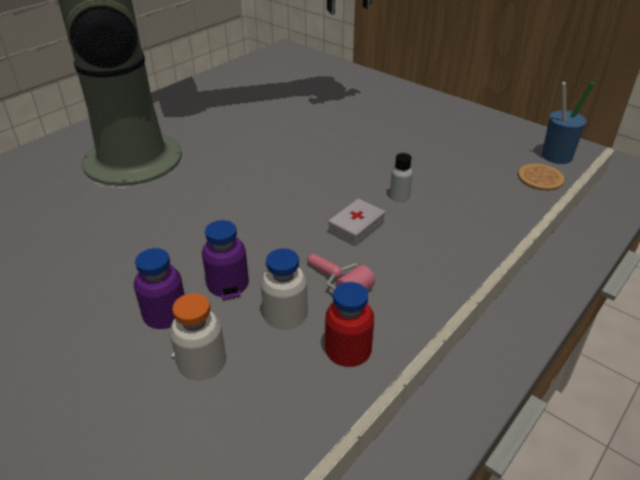

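View pics/top.png

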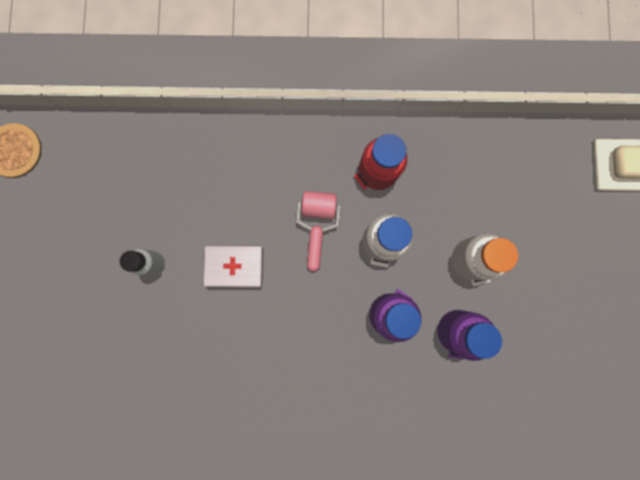

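Four caps are blue. In the scene picture they are at (153,263) and (221,232) on purple bodies, (350,297) on a red body and (283,264) on a white body. Only the white one, at (395,234) in the top picture, fits the description. I'll confirm it in a crop and measure it.

```bash
python3 - <<'E'
from h import *
import pickle
C=pickle.load(open("c.pkl","rb"))
def blobs(c,lo,hi):
    h=cv2.cvtColor(c["pixels"],cv2.COLOR_RGB2HSV); m=cv2.inRange(h,lo,hi)
    n,l,st,ce=cv2.connectedComponentsWithStats(m); return [(ce[i].round(1),st[i].tolist()) for i in range(1,n) if st[i][4]>150]
for n in C:
    print(n); 
    for b in blobs(C[n],(105,180,60),(120,255,255)):print(b)
a=cv2.resize(C["scene"]["pixels"][230:340,230:390],None,fx=4,fy=4,interpolation=2)[:400]
b=cv2.resize(C["top"]["pixels"][190:290,340:440],None,fx=4,fy=4,interpolation=2)[:400]
save("crop.png",np.hstack([a,b])[:, -800:] if 0 else cv2.resize(np.hstack([a,b]),None,fx=.76,fy=.76))
E
```

```text
scene
(array([220.4, 231.8]), [206, 221, 29, 24, 517])
(array([151.9, 261.1]), [136, 249, 33, 26, 619])
(array([282.4, 261.5]), [267, 250, 31, 25, 613])
(array([350.4, 296.5]), [334, 283, 33, 29, 721])
top
```

View pics/crop.png

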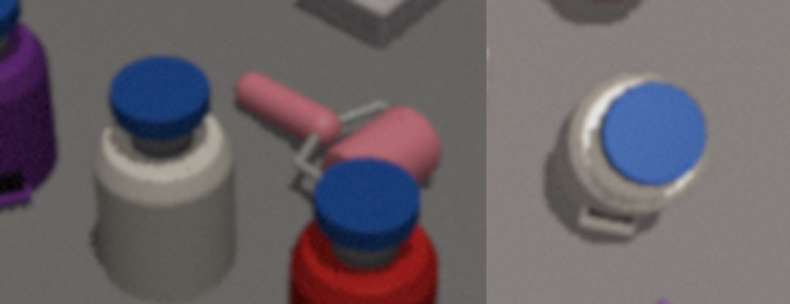

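The crop shows a white body under a blue cap. The top face's centre is at (282.6,258.3) in the scene picture and (395.3,233.7) in the top picture.

```bash
python3 - <<'E'
from h import *
import pickle
C=pickle.load(open("c.pkl","rb")); s,t=C["scene"],C["top"]
for n,a,b in [("blue",(282.6,258.3),(395.3,233.7)),("red",(350.4,293.5),(389.5,151)),("pur1",(220.4,229),(403.5,322)),("pur2",(152,259),(483.5,341)),("orange",(191.5,305),(500,255))]:
    X=tri(s,a,t,b); print(n,X.round(4),(proj(s,X)-a).round(1),(proj(t,X)-b).round(1))
# top view at z=.118 and roller/tin points on their planes
Pt=P(t)
for n,uv,z in [("blue",(395.3,233.7),.118),("rollL",(298,215),.02),("rollR",(340,215),.02),("drum top",(319,205),.044),("handle",(314,268),.01),("tin",(233,267),.032),("vial",(133,262),.096)]:
    M=Pt[:,[0,1,3]].copy(); M[:,2]+=Pt[:,2]*z; x=np.linalg.solve(M,np.r_[uv,1]); print(n,(x[:2]/x[2]).round(4))
E
```

```text
blue [ 0.583  -0.1252  0.1189] [-0.6  0. ] [-0.8 -0.8]
red [ 0.7052 -0.1172  0.1175] [-0.7  0.1] [-0.8 -0.9]
pur1 [ 0.4583 -0.1366  0.1175] [-0.6 -0.1] [-0.9 -0.9]
pur2 [ 0.4334 -0.2495  0.1159] [-0.4 -0.1] [-0.6 -0.5]
orange [ 0.5546 -0.2747  0.1186] [-0.5 -0.1] [-0.6 -0.6]
blue [ 0.5819 -0.1265]
rollL [0.6214 0.0186]
rollR [ 0.6226 -0.0515]
drum top [ 0.6347 -0.0161]
handle [ 0.5339 -0.0095]
tin [0.5326 0.1218]
vial [0.5357 0.2581]
```

>>> {"fn": "send_rows", "kwargs": {"moves": [[[0, 0, 0, -0.0588, -0.0452, 0, 1], [0, 0, 0, -0.0588, -0.0452, 0, 1], [0, 0, 0, -0.0588, -0.0452, 0, 1], [0, 0, 0, -0.0588, -0.0452, 0, 1], [0, 0, 0, -0.0588, -0.0452, 0, 1]]]}}

```text
time: 0.52
tcp_pos: [0.298, 0.3503, 0.2496]
orientation: [-0.0, 0.187, 0.982, -0.0]
force: [1.4, 0.7, -0.2]
gripper_width: 0.0257
grasp_force: 0.0
```

>>> {"fn": "send_rows", "kwargs": {"moves": [[[0, 0, 0, -0.0588, -0.0452, 0, 1], [0, 0, 0, -0.0588, -0.0452, 0, 1], [0, 0, 0, -0.0588, -0.0452, 0, 1], [0, 0, 0, -0.0588, -0.0452, 0, 1], [0, 0, 0, -0.0588, -0.0452, 0, 1]]]}}

```text
time: 0.93
tcp_pos: [0.3931, 0.191, 0.2498]
orientation: [-0.0, 0.188, 0.982, -0.0]
force: [0.9, 0.3, 0.5]
gripper_width: -0.0001
grasp_force: 0.0
```

>>> {"fn": "send_rows", "kwargs": {"moves": [[[0, 0, 0, -0.0588, -0.0452, 0, 1], [0, 0, 0, -0.0588, -0.0452, 0, 1], [0, 0, 0, -0.0588, -0.0452, 0, 1], [0, 0, 0, -0.0588, -0.0452, 0, 1], [0, 0, 0, -0.0588, -0.0452, 0, 1]]]}}

```text
time: 1.35
tcp_pos: [0.4881, 0.0317, 0.2498]
orientation: [-0.0, 0.188, 0.982, 0.0]
force: [-0.3, 0.3, -0.7]
gripper_width: 0.0002
grasp_force: 0.0
```

>>> {"fn": "send_rows", "kwargs": {"moves": [[[0, 0, 0, -0.0588, -0.0452, 0, 1], [0, 0, 0, -0.0588, -0.0452, 0, 1], [0, 0, 0, -0.0588, -0.0452, 0, 1], [0, 0, 0, -0.0588, -0.0452, 0, 1], [0, 0, 0, -0.0588, -0.0452, 0, 1]]]}}

```text
time: 1.77
tcp_pos: [0.583, -0.1275, 0.2495]
orientation: [-0.0, 0.188, 0.982, 0.0]
force: [0.4, 1.1, 0.7]
gripper_width: 0.0001
grasp_force: 0.0
```

>>> {"fn": "send_rows", "kwargs": {"moves": [[[0, 0, 0, 0, 0, 0.05, 1], [0, 0, 0, 0, 0, 0.05, 1], [0, 0, 0, 0, 0, 0.05, 1], [0, 0, 0, 0, 0, 0, 1], [0, 0, 0, 0, 0, 0, 1]]]}}

```text
time: 2.18
tcp_pos: [0.5813, -0.1254, 0.1736]
orientation: [-0.002, 0.188, 0.982, 0.0]
force: [-0.3, -0.1, -0.7]
gripper_width: -0.0
grasp_force: 0.0
```

```bash
python3 - <<'E'
from h import *
from scipy.spatial.transform import Rotation as R
s=manip.state(); c=vision.camera("wrist"); save("wrist.png",c["pixels"])
T=np.array(c["T_tool_cam"]); q=s["orientation"]
W=np.eye(4); W[:3,:3]=R.from_quat(np.r_[q[1:],q[0]]).as_matrix(); W[:3,3]=s["tcp_pos"]
A=np.linalg.inv(W@T); k=K(c)
for X in [(.583,-.126,.118),(s["tcp_pos"]-[0,0,.019])]:
    x=k@(A@np.append(X,1))[:3]; print(X,(x[:2]/x[2]).round(1))
print(s["tcp_pos"],s["force"]); 
h=cv2.cvtColor(c["pixels"],cv2.COLOR_RGB2HSV); m=cv2.inRange(h,(105,150,60),(120,255,255))
n,l,st,ce=cv2.connectedComponentsWithStats(m)
for i in range(1,n):
    if st[i][4]<300: continue
    print(ce[i].round(1),st[i])
    cn=cv2.findContours((l==i).astype('uint8'),0,1)[0][0]; print(cv2.fitEllipse(cv2.convexHull(cn)))
    M=k@A[:3]; N=M[:,[0,1,3]].copy(); N[:,2]+=M[:,2]*.118
    y=np.linalg.solve(N,np.r_[ce[i],1]); print(y[:2]/y[2])
E
```

```text
(0.583, -0.126, 0.118) [320.5 287.6]
[ 0.58132838 -0.12535785  0.15463978] [319.9 323.4]
[ 0.58132838 -0.12535785  0.17363978] [-0.332387   -0.07946248 -0.72384333]
[185.3  40. ] [  117     0   133    92 10143]
((183.20262145996094, 23.043472290039062), (125.91053009033203, 144.26077270507812), 143.18699645996094)
[ 0.46632327 -0.13599032]
[327.6 277.9] [ 274  236  106   85 6315]
((326.54498291015625, 283.5307312011719), (96.0573501586914, 104.92274475097656), 90.37657928466797)
[ 0.57966356 -0.12112421]
```

View pics/wrist.png

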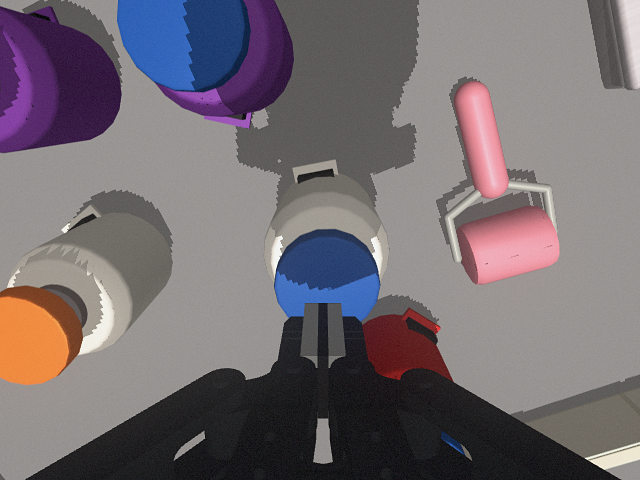

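The cap is centred at about (327,283) in the wrist picture, roughly 3 mm from the fingertip axis, which is close enough to press.

>>> {"fn": "send_rows", "kwargs": {"moves": [[[0, 0, 0, 0, 0.002, 0.02, 1], [0, 0, 0, 0, 0.002, 0.02, 1], [0, 0, 0, 0, 0, 0.02, 1], [0, 0, 0, 0, 0, 0, 1], [0, 0, 0, 0, 0, 0, 1]]]}}

```text
time: 2.65
tcp_pos: [0.5828, -0.1236, 0.1443]
orientation: [-0.001, 0.188, 0.982, 0.0]
force: [-0.1, -0.1, -0.6]
gripper_width: 0.0003
grasp_force: 0.0
```

>>> {"fn": "send_rows", "kwargs": {"moves": [[[0, 0, 0, 0, 0, 0.004, 1], [0, 0, 0, 0, 0, 0.004, 1], [0, 0, 0, 0, 0, 0.004, 1], [0, 0, 0, 0, 0, 0.004, 1], [0, 0, 0, 0, 0, 0, 1]]]}}

```text
time: 3.07
tcp_pos: [0.5835, -0.124, 0.1368]
orientation: [0.0, 0.188, 0.982, -0.0]
force: [-0.9, -0.4, 0.2]
gripper_width: -0.0002
grasp_force: 0.3
```

>>> {"fn": "send_rows", "kwargs": {"moves": [[[0, 0, 0, 0, 0, 0.003, 1], [0, 0, 0, 0, 0, 0.003, 1], [0, 0, 0, 0, 0, 0.003, 1], [0, 0, 0, 0, 0, 0.003, 1], [0, 0, 0, 0, 0, 0, 1]]]}}

```text
time: 3.48
tcp_pos: [0.5836, -0.124, 0.131]
orientation: [0.0, 0.188, 0.982, -0.0]
force: [-0.7, 0.7, 3.8]
gripper_width: 0.0003
grasp_force: 1.7
```

>>> {"fn": "send_rows", "kwargs": {"moves": [[[0, 0, 0, 0, 0, 0.002, 1], [0, 0, 0, 0, 0, 0.002, 1], [0, 0, 0, 0, 0, 0.002, 1], [0, 0, 0, 0, 0, 0, 1], [0, 0, 0, 0, 0, 0, 1]]]}}

```text
time: 3.9
tcp_pos: [0.5836, -0.124, 0.1281]
orientation: [0.0, 0.188, 0.982, -0.0]
force: [-1.3, 0.6, 5.2]
gripper_width: 0.0001
grasp_force: 2.2
```

>>> {"fn": "send_rows", "kwargs": {"moves": [[[0, 0, 0, 0, 0, 0.001, 1], [0, 0, 0, 0, 0, 0.001, 1], [0, 0, 0, 0, 0, 0.001, 1], [0, 0, 0, 0, 0, 0.001, 1], [0, 0, 0, 0, 0, 0, 1]]]}}

```text
time: 4.32
tcp_pos: [0.5836, -0.124, 0.126]
orientation: [0.0, 0.188, 0.982, -0.0]
force: [-0.5, -0.2, 6.3]
gripper_width: 0.0001
grasp_force: 2.6
```

>>> {"fn": "send_rows", "kwargs": {"moves": [[[0, 0, 0, 0, 0, 0.001, 1], [0, 0, 0, 0, 0, 0, 1], [0, 0, 0, 0, 0, 0, 1], [0, 0, 0, 0, 0, 0, 1], [0, 0, 0, 0, 0, 0, 1]]]}}

```text
time: 4.73
tcp_pos: [0.5836, -0.124, 0.1256]
orientation: [0.0, 0.188, 0.982, -0.0]
force: [-0.8, 0.1, 5.5]
gripper_width: -0.0
grasp_force: 2.7
```

>>> {"fn": "send_rows", "kwargs": {"moves": [[[0, 0, 0, 0, 0, 0.001, 1], [0, 0, 0, 0, 0, 0.001, 1], [0, 0, 0, 0, 0, 0, 1], [0, 0, 0, 0, 0, 0, 1], [0, 0, 0, 0, 0, 0, 1]]]}}

```text
time: 5.15
tcp_pos: [0.5835, -0.124, 0.1248]
orientation: [0.0, 0.188, 0.982, -0.0]
force: [-0.6, 0.2, 6.1]
gripper_width: 0.0002
grasp_force: 3.1
```

>>> {"fn": "send_rows", "kwargs": {"moves": [[[0, 0, 0, 0, 0, 0.001, 1], [0, 0, 0, 0, 0, 0, 1], [0, 0, 0, 0, 0, 0, 1], [0, 0, 0, 0, 0, 0, 1], [0, 0, 0, 0, 0, 0, 1]]]}}

```text
time: 5.57
tcp_pos: [0.5836, -0.124, 0.1247]
orientation: [0.0, 0.188, 0.982, -0.0]
force: [-1.2, 0.4, 9.2]
gripper_width: -0.0001
grasp_force: 4.6
```

The force rose from 6.1 to 9.2 N while the TCP moved only 0.1 mm, so the cap is on its hard stop. I'll hold there for over 2 s.

>>> {"fn": "send_rows", "kwargs": {"moves": [[[0, 0, 0, 0, 0, 0, 1], [0, 0, 0, 0, 0, 0, 1], [0, 0, 0, 0, 0, 0, 1], [0, 0, 0, 0, 0, 0, 1], [0, 0, 0, 0, 0, 0, 1]]]}}

```text
time: 5.98
tcp_pos: [0.5836, -0.124, 0.1247]
orientation: [0.0, 0.188, 0.982, -0.0]
force: [-1.5, 0.3, 8.6]
gripper_width: 0.0001
grasp_force: 4.6
```

>>> {"fn": "send_rows", "kwargs": {"moves": [[[0, 0, 0, 0, 0, 0, 1], [0, 0, 0, 0, 0, 0, 1], [0, 0, 0, 0, 0, 0, 1], [0, 0, 0, 0, 0, 0, 1], [0, 0, 0, 0, 0, 0, 1]]]}}

```text
time: 6.4
tcp_pos: [0.5836, -0.124, 0.1247]
orientation: [0.0, 0.188, 0.982, -0.0]
force: [-2.9, 1.0, 9.3]
gripper_width: -0.0006
grasp_force: 4.6
```

>>> {"fn": "send_rows", "kwargs": {"moves": [[[0, 0, 0, 0, 0, 0, 1], [0, 0, 0, 0, 0, 0, 1], [0, 0, 0, 0, 0, 0, 1], [0, 0, 0, 0, 0, 0, 1], [0, 0, 0, 0, 0, 0, 1]]]}}

```text
time: 6.82
tcp_pos: [0.5836, -0.124, 0.1247]
orientation: [0.0, 0.188, 0.982, -0.0]
force: [-1.8, 1.2, 9.0]
gripper_width: 0.0001
grasp_force: 4.6
```

>>> {"fn": "send_rows", "kwargs": {"moves": [[[0, 0, 0, 0, 0, 0, 1], [0, 0, 0, 0, 0, 0, 1], [0, 0, 0, 0, 0, 0, 1], [0, 0, 0, 0, 0, 0, 1], [0, 0, 0, 0, 0, 0, 1]]]}}

```text
time: 7.23
tcp_pos: [0.5836, -0.124, 0.1247]
orientation: [0.0, 0.188, 0.982, -0.0]
force: [-1.8, 0.4, 8.7]
gripper_width: 0.0
grasp_force: 4.6
```

>>> {"fn": "send_rows", "kwargs": {"moves": [[[0, 0, 0, 0, 0, 0, 1], [0, 0, 0, 0, 0, 0, 1], [0, 0, 0, 0, 0, 0, 1], [0, 0, 0, 0, 0, 0, 1], [0, 0, 0, 0, 0, 0, 1]]]}}

```text
time: 7.65
tcp_pos: [0.5836, -0.124, 0.1247]
orientation: [0.0, 0.188, 0.982, -0.0]
force: [-2.5, 0.1, 8.9]
gripper_width: 0.0002
grasp_force: 4.6
```

>>> {"fn": "send_rows", "kwargs": {"moves": [[[0, 0, 0, 0, 0, -0.006, 1], [0, 0, 0, 0, 0, -0.006, 1], [0, 0, 0, 0, 0, -0.006, 1], [0, 0, 0, 0, 0, -0.006, 1], [0, 0, 0, 0, 0, -0.006, 1]]]}}

```text
time: 8.07
tcp_pos: [0.5832, -0.1238, 0.1388]
orientation: [-0.0, 0.188, 0.982, 0.0]
force: [-0.3, 0.3, 0.3]
gripper_width: -0.0002
grasp_force: 0.0
```

>>> {"fn": "send_rows", "kwargs": {"moves": [[[0, 0, 0, 0, 0, -0.01, 1], [0, 0, 0, 0, 0, -0.01, 1], [0, 0, 0, 0, 0, 0, 1], [0, 0, 0, 0, 0, 0, 1], [0, 0, 0, 0, 0, 0, 1]]]}}

```text
time: 8.48
tcp_pos: [0.5833, -0.1238, 0.1488]
orientation: [-0.0, 0.188, 0.982, 0.0]
force: [-0.9, -0.5, -1.3]
gripper_width: -0.0003
grasp_force: 0.0
```

>>> {"fn": "send_rows", "kwargs": {"moves": [[[0, 0, 0, 0, 0, -0.05, 1], [0, 0, 0, 0, 0, -0.05, 1], [0, 0, 0, 0, 0, -0.05, 1], [0, 0, 0, 0, 0, -0.05, 1], [0, 0, 0, 0, 0, 0, 1]]]}}

```text
time: 8.9
tcp_pos: [0.5857, -0.1247, 0.2541]
orientation: [0.004, 0.188, 0.982, -0.001]
force: [0.2, -0.5, 0.8]
gripper_width: 0.0003
grasp_force: 0.0
```

>>> {"fn": "send_rows", "kwargs": {"moves": [[[0, 0, 0, 0, 0, 0, 1], [0, 0, 0, 0, 0, 0, 1], [0, 0, 0, 0, 0, 0, 1], [0, 0, 0, 0, 0, 0, 1], [0, 0, 0, 0, 0, 0, 1]]]}}

```text
time: 9.32
tcp_pos: [0.5828, -0.1238, 0.2478]
orientation: [-0.001, 0.188, 0.982, 0.0]
force: [-0.3, -0.2, 0.4]
gripper_width: -0.0001
grasp_force: 0.0
```

```bash
python3 - <<'E'
from h import *
s=manip.state(); print(s["tcp_pos"],s["time"],np.abs(s["qvel"]).max())
c=vision.camera("scene"); save("end.png",c["pixels"])
E
```

```text
[ 0.58284152 -0.1237665   0.24777229] 9.3167 0.005228353810244047
```

View pics/end.png

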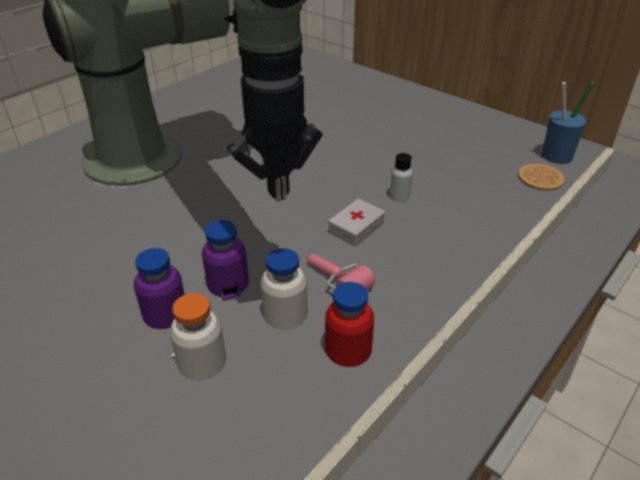

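The picture shows the blue cap back up at (283,264), everything else where it was, and the TCP about 130 mm above the cap.

```bash
python3 -c "
from workcell import order
print(order.job_done())"
```

```text
the job is handed in; nothing more can be done
None
```

The job is handed in (no verdict was returned): I held the blue cap on its hard stop at about 9 N for over 2 s, let it spring back up, and withdrew about 130 mm, with nothing else visibly moved.

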